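# Hold the instrument cabinet's sprung gate open

## Robot

A 7-joint arm with a two-finger parallel gripper is mounted at the origin on the work surface. World frame = base frame: x ahead of the robot, y to its left, z up, the work surface at z = 0. Lengths are in m, angles in rad, forces in N, time in s.
With the tool pointing down it reaches from about 0.4 to 0.9 m from the base axis. Payload 5.5 kg.
Tool frame: the origin (TCP) lies between the finger pads; the fingertips stand 14 mm ahead of it and the grasp point (between the pads) lies 5 mm behind it; z points along the fingers, y is the direction in which the jaws open and shut (so a half turn about z gives the same grasp; the last joint's range is limited). The gripper opens to 85 mm and grips with 20 to 120 N. Pads are 22 mm wide; open, the fingers measure 114 mm over their backs; the gripper's body (76 mm by 85 mm) begins 54 mm behind the grasp point. The pads swing forward as they close: fully open they stand 13 mm farther back than shut.
Start: joints at [-0.952, 0.501, -0.427, 1.55, 0.221, 1.138, -0.21], TCP at [0.226, 0.609, 0.245] pointing down, gripper open.
Joint ranges: [-2.88, 2.88], [-0.31, 2.03], [-1.54, 1.56], [0.2, 2.42], [-1.41, 4.55], [0.19, 2.02], [-2.57, 2.57]. Speed limits (rad/s): [2.57, 2.57, 3.14, 3.14, 3.14, 3.14, 3.14].

## Interface

Orientations are given as a rotation vector (axis times angle).
In Python, from rig import r gives the robot as it stands. The module is installed in compiled form; this text tells all that it offers.
- The arm moves only by the shell command python3 -m inch 'ROWS' [FORCE]. ROWS is JSON, one flat list of numbers, 7 for each row, row after row: the finger opening in m, from 0 to 0.0854, then the shift along the tool's x, y, z in m, then the turn, a rotation vector about the tool's x, y, z in degrees. In form: [claw, dx, dy, dz, rx, ry, rz, claw, dx, dy, dz, rx, ry, rz, ...]. A call has 1 to 5 rows; each row is the pose to reach, as a shift and turn from the pose commanded when the call began, along the tool's axes at that moment; what a row does not reach only later rows make up. A row lasts 1/12 s, in which the tool goes at most 41.7 mm and 7.16 degrees, less where a joint would pass 70% of its speed; a pose out of reach is approached as far as the arm can. A call with a gripper value outside its range is refused whole. The fingers move at their own pace and stop on an object; FORCE is the grip in N (left out, the last holds). Time passes only in rows, so rows that repeat a pose let the fingers close. It gives the time, the measured TCP pose, the force and the opening at its end, in the units of the state.
- r.get_state(): the state, without advancing time (a new reading comes with each control period).
- r.snapshot(name): name is "scene" or "top"; returns a dict with "img" (384x512x3 uint8, red, green, blue), "range_z" (384x512 float32, m along the optical axis (not along the pixel's ray), 0 where there is no reading), "vfov" (degrees; the focal length in pixels is half the picture's height over the tangent of half this angle, whatever the lens; pixels are square), "cx", "cy" (the principal point, pixels), "distortion" ([k1, k2, p1, p2, k3] as OpenCV has them; the pictures are not rectified), "position" and "attitude" of the camera in the world. Camera axes: x right, y down, z forward; pixel columns grow to the right and rows downward; lengths in m; the calibration is good to about 2 mm. A picture is of the moment at which its call begins.
- r.finish_job(): hands the job in, once; it reports no verdict.
The state is a dict: "clock": time; "joint_pos": joint angles; "qd": joint speeds; "joint_torque": joint torques, N m; "eef_pos": TCP position; "tcp_rot": TCP orientation; "contact_force": force on the tool from outside, world axes, zero at the start; "moment": the same for the moment, N m; "grip_width": finger opening in m.
Only numpy, scipy, OpenCV 4.12 (cv2) and the standard library are available. Lean on these libraries where they do the work, as an engineer would, in place of code of your own. Each camera call takes 0.05 s, during which the arm holds its last target.

## Task

Open the small white instrument cabinet for the colleague across the table: squeeze the tall catch on its top fully until its bolt is drawn back, and only then squeeze the low catch fully in the same way. Then take the gate by its upright handle, swing it outward past its click stop to about a right angle, and hold it there: the gate is sprung and would swing back, so finish while still holding it wide open. Leave the other things where they are.

Things in the scene. Friction and masses are not known exactly. Their poses are not given: they have to be found in the camera images.
- tall_grip (a point): Tall squeeze catch on the cabinet's top: two upright grey tabs, 8 mm thick, 24 mm wide, facing along this point's y, tops 56 mm above the cabinet top. Outer faces: fixed tab y +16 mm, sliding tab y -30 mm at rest, -16 mm when fully squeezed (46, then 32 mm over all). This point: middle of the squeezed pair, 14 mm below the tops. x towards the gate, y towards the hinge, z up.
- low_grip (a point): Low squeeze catch: same plan, axes and offsets as the tall one, but its tabs' tops are only 34 mm above the cabinet top; this point is the middle of the squeezed pair, 14 mm below the tops. The two catches stand 110 mm apart along y; which is nearer the hinge varies. Sliding tabs carry flat bolts (up to 22 mm above the cabinet top) that block steel ears of the gate.
- tall_bolt (a joint): Travel of the tall catch's sliding tab and bolt: 0 shut, 0.014 m fully squeezed (tab moved to +y). About 4 N to move; it stays where it is left. Starts within 2 mm of shut; the bolt clears the gate beyond about 0.010.
- low_bolt (a joint): The same for the low catch: 0 (shut) to 0.014 m (fully squeezed).
- gate_handle (a point): The gate's handle: a black upright round post, 18 mm in diameter, its axis 37 mm outside the gate's mid plane. This point is on its axis, 25 mm below its top end (212 mm above the table); the post is free all round from 146 mm above the table upwards. The gate's top rail is 148 mm above the table.
- gate_hinge (a point): A point on the gate's vertical hinge axis, level with the handle point; the handle goes round it on a circle of 126 mm radius. The point turns with the gate; with the gate shut x points outward, away from the robot, and y along the gate towards the hinge end.
- gate (a joint): Angle of the gate: 0 shut, growing as its free end swings outward (anticlockwise from above), up to 1.75 rad. A spring always pulls it shut, about 2 N at the handle when shut, 6 N wide open; a spring roller gives a click stop to be pushed past between 0.35 and 0.85 rad, about 5 N more.
- spray: Bystander: a white closed bottle, 52 mm across, 130 mm tall, on the table; origin at its underside.
- lens_case: Bystander: a flat black case, 110 x 160 x 35 mm, on the table; origin at its underside.
- weight: Bystander: a small steel weight with a knob, 60 mm across, 45 mm tall, on the table; origin at its underside.
- instrument: Bystander: the white hand-held instrument inside the cabinet behind the gate, 70 x 50 mm, 95 mm tall; origin at its underside. It stays there.
- deck (a point): Centre of the cabinet's flat white top, 180 (x) by 280 mm (y), 150 mm above the table. Its x points to the gate on the side away from the robot, y along the gate towards the hinge. Catches stand at x +34, y +55 and -55 mm; gate ears at x 60, up to 28 mm above the top.

How it is judged:
On the way, in this order (a step that is already met when the one before it is completed fails the run):
1. the tall catch is squeezed and its bolt drawn back, the low catch still shut (value of joint tall_bolt above 0.0115 m and value of joint low_bolt below 0.005 m and value of joint gate below 0.1 rad), for 0.1 s.
2. then the low catch is squeezed too, the gate still shut (value of joint each of tall_bolt, low_bolt above 0.0115 m and value of joint gate below 0.1 rad), for 0.1 s.
3. the gate is swung past its click stop (value of joint gate above 0.9 rad), for 0.1 s.
At the end, for the whole second after the job is handed in: The gate stands still at more than 1.25 rad (about 72 degrees) from shut, the gripper's fingers hold it there (at least 1.5 N on it), and both bolts are still drawn back (over 10 mm) (value of joint gate above 1.25 rad and velocity of joint gate between -0.1 and 0.1 rad/s and contact force between the fingers and gate above 1.5 N and value of joint each of tall_bolt, low_bolt above 0.01 m); the arm keeps its last pose, push and grip.
It fails at once if the low catch is drawn while the tall one is still shut (value of joint low_bolt above 0.007 m and value of joint tall_bolt below 0.009 m).
It fails at once if a bystander is disturbed (moved more than 40 mm) (distance of any of spray, weight, lens_case, instrument from where it was at the start of the episode above 0.04 m).
It also fails if it takes over 54 s, if anything falls off the work surface, if the arm or the gripper's body presses on something with over 40 N, if the wrist force passes 120 N, or if a joint passes its speed limit or range.

## Working session

There is one attempt and no reset: what is moved stays moved. The work goes in short steps, Python scripts to look and compute and a shell command to move; the robot and the scene stay as the last step left them, time stands still between calls to the robot, and variables do not carry over. Pictures are saved under pics/ and viewed, and the job is handed in when it is done.

```bash
mkdir -p pics; cat > h.py <<'E'
import numpy as np, cv2
from rig import r
from scipy.spatial.transform import Rotation as R
def snap(name,fn):
    s=r.snapshot(name); np.savez('last_%s.npz'%name,**{k:np.array(v) for k,v in s.items()})
    cv2.imwrite('pics/'+fn,s['img'][:,:,::-1]); return s
def load(name): return dict(np.load('last_%s.npz'%name))
def att(s):
    a=np.array(s['attitude'])
    return a if a.shape==(3,3) else R.from_rotvec(a).as_matrix()
def K(s):
    f=192/np.tan(np.radians(float(s['vfov']))/2); return np.array([[f,0,float(s['cx'])],[0,f,float(s['cy'])],[0,0,1]])
def ray(s,u,v):
    p=cv2.undistortPoints(np.array([[[u,v]]],float),K(s),np.array(s['distortion'],float))[0,0]
    return np.array([p[0],p[1],1.])
def pz(s,u,v,z):
    d=att(s)@ray(s,u,v);p=np.array(s['position']);return p+d*(z-p[2])/d[2]
def pd(s,u,v):
    z=s['range_z'][int(round(v)),int(round(u))];return np.array(s['position'])+att(s)@(ray(s,u,v)*z)
E
python3 - <<'E'
from h import *
for n in ['scene','top']:
    s=snap(n,n+'0.png');print(n,{k:s[k] for k in s if k not in('img','range_z')})
print(r.get_state())
E
```

```text
scene {'vfov': 54.12433461508181, 'cx': 255.16813101702584, 'cy': 187.11884152234845, 'distortion': array([0.03960441, 0.        , 0.        , 0.        , 0.        ]), 'position': array([1.10613132, 0.50804578, 0.93980037]), 'attitude': array([-1.14849418, -2.34490375,  1.01657821])}
top {'vfov': 54.93571800684837, 'cx': 256.6894791581345, 'cy': 195.2705185712089, 'distortion': array([-0.07098798,  0.        ,  0.        ,  0.        ,  0.        ]), 'position': array([ 0.25929609, -0.02890255,  1.55556312]), 'attitude': array([-2.12727577,  2.17817653, -0.151891  ])}
{'clock': 0.1, 'joint_pos': array([-0.95181494,  0.50177818, -0.42680811,  1.55132669,  0.2208194 ,
        1.13830235, -0.21027248]), 'qd': array([ 0.00046336, -0.00275093, -0.00165271, -0.00369076, -0.00074233,
        0.00087101,  0.00083546]), 'joint_torque': array([-1.04216376e-02, -5.70805371e+01, -5.83786726e+00, -2.81751966e+01,
        1.06062752e-02,  5.47973468e-03,  8.88835331e-06]), 'eef_pos': array([0.22624618, 0.6087227 , 0.2443558 ]), 'tcp_rot': array([-5.55728046e-01, -3.09168053e+00,  2.70056117e-03]), 'contact_force': array([-0.08522284, -0.05188487, -0.29913504]), 'moment': array([-0.01675231,  0.03753593, -0.02292012]), 'grip_width': 0.08517111673729401}
```

View pics/scene0.png

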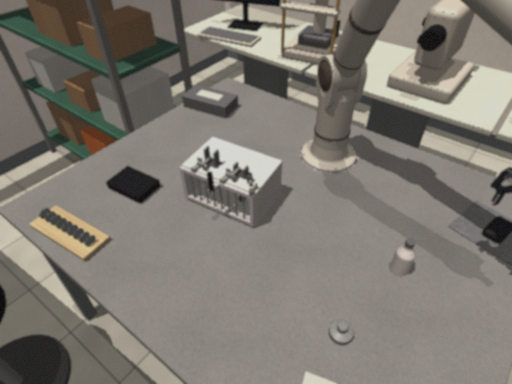

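View pics/top0.png

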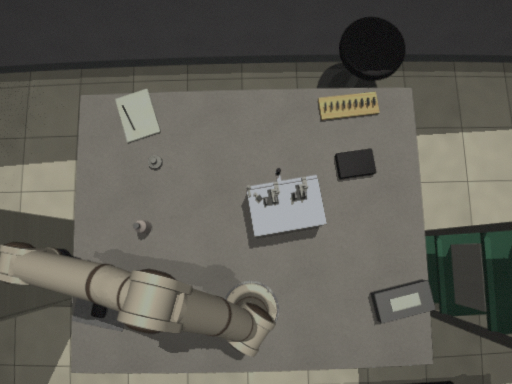

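```bash
python3 - <<'E'
from h import *
for n,(a,b,c,d) in {'scene':(165,120,305,235),'top':(230,150,340,245)}.items():
    s=load(n);im=s['img'][b:d,a:c,::-1];k=5 if n=='scene' else 6
    im=cv2.resize(im,None,fx=k,fy=k,interpolation=cv2.INTER_CUBIC)
    for i in range(a,c,20): cv2.putText(im,str(i),((i-a)*k,10),0,.4,(0,0,255));cv2.line(im,((i-a)*k,12),((i-a)*k,20),(0,0,255))
    for i in range(b,d,20): cv2.putText(im,str(i),(0,(i-b)*k),0,.4,(0,0,255))
    cv2.imwrite('pics/%s_c.png'%n,im)
s=load('top')
for u,v in [(248,186),(320,178),(326,225),(255,236),(278,171),(285,215)]: print(u,v,pz(s,u,v,.15),pd(s,u,v))
E
```

```text
248 186 [ 0.48890961 -0.00496029  0.15      ] [ 0.48416505 -0.00545502  0.17904347]
320 178 [ 0.51387596 -0.28458154  0.15      ] [ 0.54082164 -0.31164356  0.00122993]
326 225 [ 0.33149049 -0.29904724  0.15      ] [ 0.33903658 -0.32728403  0.003084  ]
255 236 [ 0.29655916 -0.027478    0.15      ] [ 0.29664699 -0.02747464  0.14668722]
278 171 [ 0.54513062 -0.12249581  0.15      ] [ 0.53250858 -0.11836287  0.21206763]
285 215 [ 0.37354774 -0.14379556  0.15      ] [ 0.37364901 -0.1438974   0.14875411]
```

View pics/scene_c.png

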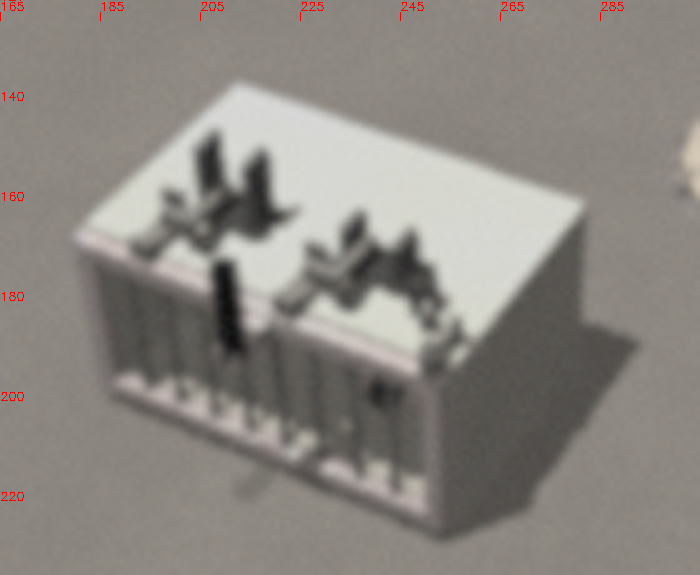

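View pics/top_c.png

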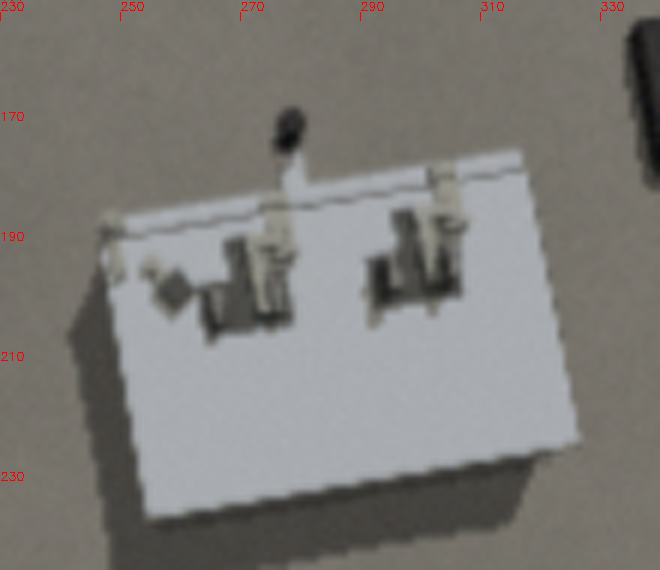

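```bash
cat > fit.py <<'E'
from h import *
from scipy.optimize import least_squares
T=load('top');S=load('scene')
def c2(k,a,b,U,V): return ((U+.5)/k-.5+a,(V+.5)/k-.5+b)
t=lambda U,V:c2(6,230,150,U,V); q=lambda U,V:c2(5,165,120,U,V)
obs=[(T,t(147,519),(-.09,.14)),(T,t(578,440),(-.09,-.14)),(T,t(110,237),(.09,.14)),(T,t(525,170),(.09,-.14)),
(S,q(237,83),(-.09,-.14)),(S,q(585,205),(-.09,.14))]
P=[pz(c,*p,.15)[:2] for c,p,_ in obs]; M=[m for *_,m in obs]
def tr(x,m):
    c,s=np.cos(x[2]),np.sin(x[2]);return np.array([x[0]+c*m[0]-s*m[1],x[1]+s*m[0]+c*m[1]])
f=lambda x:np.concatenate([tr(x,m)-p for m,p in zip(M,P)])
x=least_squares(f,[.4,-.15,.1]).x
print(x,np.degrees(x[2]));print((f(x)*1000).reshape(-1,2).round(1))
np.save('pose.npy',x)
def proj(s,P3):
    Rm=att(s);return cv2.projectPoints(np.array([(np.array(P3)-s['position'])@Rm]),np.zeros(3),np.zeros(3),K(s),np.array(s['distortion'],float))[0][0,0]
for c,n in [(T,'top'),(S,'scene')]:
    a,b,cc,d=(230,150,340,245) if n=='top' else(165,120,305,235);k=6 if n=='top' else 5
    im=cv2.resize(c['img'][b:d,a:cc,::-1],None,fx=k,fy=k,interpolation=cv2.INTER_CUBIC)
    def L(pts,col):
        pts=[proj(c,[*tr(x,p[:2]),p[2]]) for p in pts]
        pts=[(int((p[0]+.5-a)*k),int((p[1]+.5-b)*k)) for p in pts]
        cv2.polylines(im,[np.array(pts,np.int32)],True,col,1)
    L([(-.09,-.14,.15),(.09,-.14,.15),(.09,.14,.15),(-.09,.14,.15)],(0,0,255))
    for y,h,col in [(-.055,.206,(0,255,0)),(.055,.184,(255,0,0))]:
        for y0,y1 in [(.008,.016),(-.03,-.022)]:
            L([(.022,y+y0,h),(.046,y+y0,h),(.046,y+y1,h),(.022,y+y1,h)],col)
    cv2.imwrite('pics/%s_fit.png'%n,im)
h=pz(T,*t(290,116),.237);dx=h[:2]-x[:2];c,s_=np.cos(x[2]),np.sin(x[2])
print('handle top',h,'deck frame',c*dx[0]+s_*dx[1],-s_*dx[0]+c*dx[1])
E
python3 fit.py
```

```text
[ 0.40743927 -0.14944993  0.13917933] 7.974388033966682
[[ 2.6  0.7]
 [-1.7 -1.5]
 [ 0.3  6.1]
 [ 1.5 -2.4]
 [-1.2 -2. ]
 [-1.4 -1. ]]
handle top [ 0.53517497 -0.1166484   0.237     ] deck frame 0.13105108963796055 0.014763523844357033
```

```bash
cd pics; python3 -c "
import cv2,numpy as np
a=cv2.imread('top_fit.png');b=cv2.imread('scene_fit.png');cv2.imwrite('f1.png',a);cv2.imwrite('f2.png',b)"
```

```text
(no output)
```

View pics/f1.png

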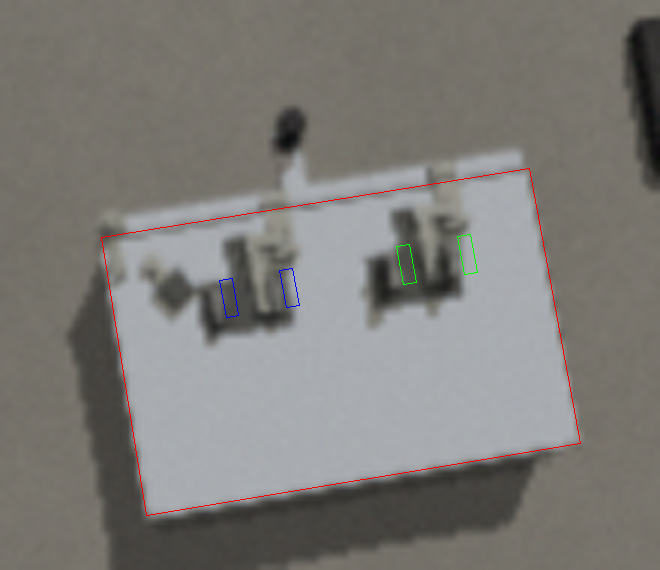

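View pics/f2.png

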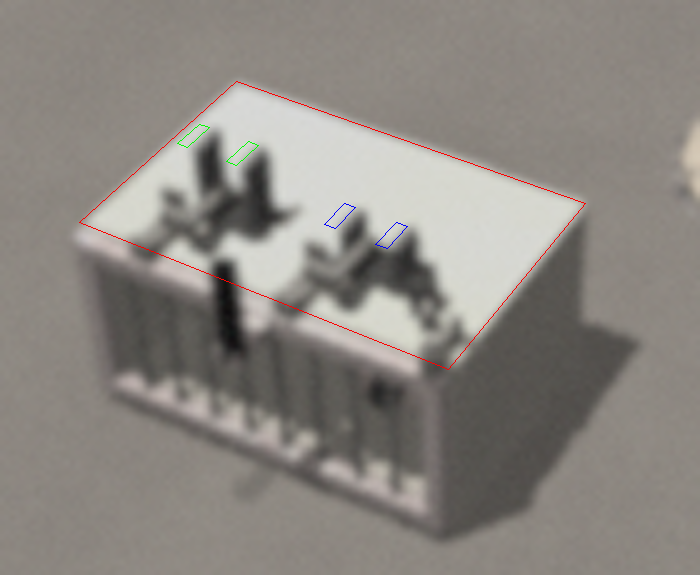

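```bash
cat > pc.py <<'E'
from h import *
x=np.load('pose.npy')
def cloud(n):
    s=load(n);z=s['range_z'];v,u=np.mgrid[0:384,0:512]
    p=cv2.undistortPoints(np.stack([u,v],-1).reshape(-1,1,2).astype(float),K(s),np.array(s['distortion'],float))[:,0]
    c=np.c_[p,np.ones(len(p))]*z.reshape(-1,1)
    w=c@att(s).T+s['position']; w=w[z.ravel()>0]
    d=w[:,:2]-x[:2];C,S=np.cos(x[2]),np.sin(x[2])
    return np.c_[C*d[:,0]+S*d[:,1],-S*d[:,0]+C*d[:,1],w[:,2]]
if __name__=='__main__':
    for n in ['top','scene']:
        p=cloud(n);m=(abs(p[:,0])<.2)&(abs(p[:,1])<.2);p=p[m]
        deck=p[(p[:,0]>-.08)&(p[:,0]<0)&(abs(p[:,1])<.1)];print(n,'deck z',np.median(deck[:,2]),deck[:,2].std())
        W=np.zeros((640,800,3),np.uint8)
        for a in p[np.argsort(p[:,2])]:
            U,V=int(400-a[1]*2000*1),int(400-a[0]*2000)
            col=(90,90,90) if a[2]<.158 else ((255,100,0) if a[2]<.175 else ((0,255,0) if a[2]<.19 else (0,100,255)))
            if a[2]>.1: cv2.circle(W,(U,V),3,col,-1)
        for g in np.arange(-.15,.16,.05):
            cv2.putText(W,'%d'%(g*1000),(int(400-g*2000),12),0,.4,(255,255,255));cv2.putText(W,'%d'%(g*1000),(0,int(400-g*2000)),0,.4,(255,255,255))
        cv2.imwrite('pics/pc_%s.png'%n,W)
        for nm,lo,hi,ys in [('tall',.192,.22,(-.12,0)),('low',.174,.19,(0,.11)),('handle',.2,.26,(-.05,.1))]:
            q=p[(p[:,2]>lo)&(p[:,2]<hi)&(p[:,1]>ys[0])&(p[:,1]<ys[1])&((p[:,0]>.1) if nm=='handle' else (p[:,0]<.08))]
            print(nm,len(q));print((q[np.argsort(q[:,1])]*1000).round().astype(int)[:40].tolist())
E
python3 pc.py
```

```text
top deck z 0.15020753927738506 0.003086144474387085
tall 36
[[32, -77, 198], [28, -75, 204], [24, -74, 203], [20, -74, 205], [42, -73, 208], [35, -72, 205], [38, -72, 211], [31, -71, 207], [28, -71, 207], [24, -70, 205], [40, -70, 203], [43, -69, 210], [20, -69, 211], [33, -69, 202], [36, -68, 208], [26, -68, 197], [29, -68, 201], [22, -67, 196], [42, -67, 195], [34, -38, 204], [29, -37, 209], [26, -37, 205], [23, -37, 201], [41, -36, 206], [38, -35, 205], [34, -34, 207], [27, -33, 206], [30, -33, 212], [23, -32, 207], [20, -32, 202], [42, -32, 205], [39, -32, 202], [32, -31, 199], [34, -31, 207], [25, -31, 192], [28, -30, 202]]
low 47
[[59, 19, 174], [55, 20, 175], [56, 24, 175], [58, 24, 184], [59, 28, 184], [55, 28, 181], [72, 29, 174], [56, 31, 178], [68, 33, 178], [22, 34, 182], [40, 35, 187], [57, 35, 175], [37, 35, 187], [33, 36, 187], [30, 36, 184], [69, 37, 174], [26, 37, 180], [19, 38, 174], [22, 38, 186], [42, 38, 180], [38, 39, 184], [34, 39, 182], [30, 40, 183], [27, 40, 180], [70, 40, 175], [23, 41, 179], [66, 41, 174], [39, 42, 175], [70, 44, 177], [67, 45, 174], [43, 
[... 1583 characters left out ...]
], [31, 44, 179], [43, 44, 175], [43, 73, 179], [26, 74, 183], [34, 75, 181], [41, 76, 183], [31, 77, 184], [45, 78, 178], [27, 78, 185], [45, 78, 183], [46, 78, 176], [40, 78, 183], [28, 79, 183], [29, 79, 179]]
handle 30
[[136, 6, 209], [139, 8, 205], [130, 9, 209], [135, 10, 210], [135, 10, 214], [141, 10, 211], [143, 11, 205], [140, 12, 203], [129, 12, 210], [140, 13, 207], [135, 13, 212], [140, 14, 212], [142, 14, 202], [137, 14, 209], [132, 15, 210], [128, 15, 211], [139, 16, 208], [141, 17, 206], [130, 17, 209], [132, 18, 207], [137, 18, 211], [143, 18, 204], [139, 19, 205], [139, 19, 209], [135, 20, 206], [130, 20, 211], [133, 22, 202], [133, 22, 210], [139, 23, 207], [135, 24, 208]]
```

View pics/pc_scene.png

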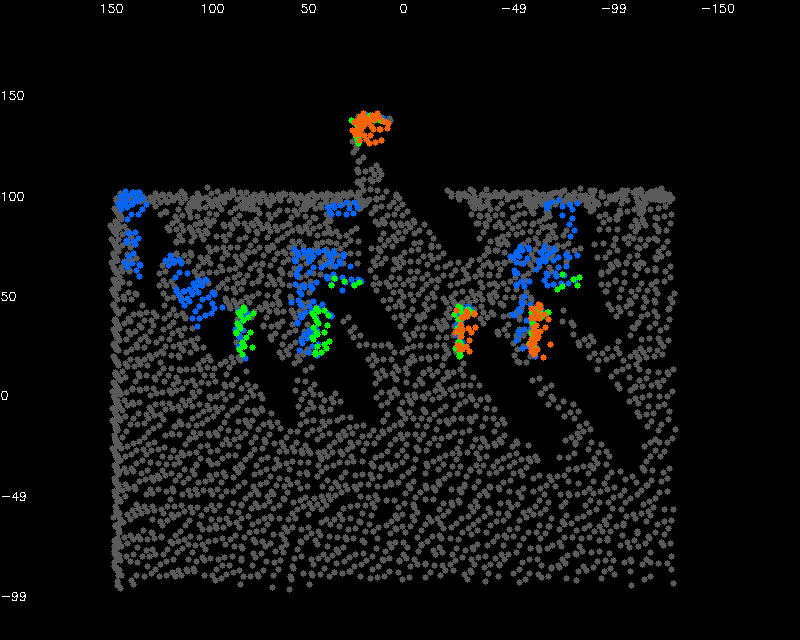

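View pics/pc_top.png

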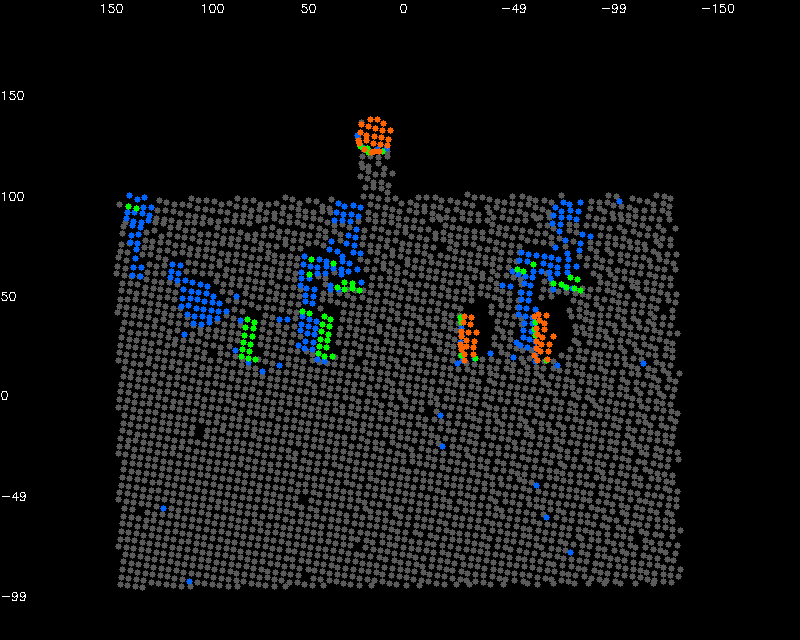

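```bash
cat >> h.py <<'E'
def dk(a,b,z):
    x=np.load('pose.npy');C,S=np.cos(x[2]),np.sin(x[2]);return np.array([x[0]+C*a-S*b,x[1]+S*a+C*b,z])
def todeck(p):
    x=np.load('pose.npy');C,S=np.cos(x[2]),np.sin(x[2]);d=p[:2]-x[:2];return np.array([C*d[0]+S*d[1],-S*d[0]+C*d[1],p[2]])
def go(target,yaw=None):
    "yaw: desired world angle of tool y (deg)"
    st=r.get_state();Rm=R.from_rotvec(st['tcp_rot']);d=Rm.inv().apply(np.array(target)-st['eef_pos'])
    if yaw is not None:
        ya=np.radians(yaw);y=np.array([np.cos(ya),np.sin(ya),0]);z=np.array([0,0,-1.]);T=np.c_[np.cross(y,z),y,z]
        rv=np.degrees((Rm.inv()*R.from_matrix(T)).as_rotvec())
    else: rv=0
    print('shift mm',(d*1000).round(1),'rot',np.round(rv,1))
def st():
    s=r.get_state();print('t',round(s['clock'],2),'tcp',s['eef_pos'].round(4),'deck',(todeck(s['eef_pos'])*1000).round(1),'F',s['contact_force'].round(1),'w',round(s['grip_width'],4))
E
python3 - <<'E'
from h import *;from pc import cloud
for n in ['top','scene']:
    p=cloud(n);q=p[(p[:,0]>.02)&(p[:,0]<.08)&(p[:,1]>.088)&(p[:,1]<.125)&(p[:,2]>.155)]*1000
    print(n,len(q),q.max(0),q.min(0));print(q[np.argsort(q[:,0])][:12].round().tolist())
    q=p[(p[:,0]>.03)&(p[:,0]<.12)&(abs(p[:,1])<.15)&(p[:,2]>.05)]
go([.45,.2,.32]); go(dk(.031,-.0525,.26),98)
T=load('top');print(pd(T,140,228),pd(T,155,161))
E
```

```text
top 44 [ 69.43927373 122.88320851 172.58512624] [ 23.69134226  89.63795268 155.1313204 ]
[[24.0, 98.0, 156.0], [26.0, 90.0, 158.0], [33.0, 108.0, 159.0], [34.0, 115.0, 156.0], [36.0, 100.0, 157.0], [38.0, 99.0, 170.0], [38.0, 103.0, 170.0], [39.0, 95.0, 158.0], [41.0, 91.0, 165.0], [41.0, 95.0, 169.0], [42.0, 99.0, 168.0], [42.0, 103.0, 172.0]]
scene 53 [ 72.02166631 117.02500423 171.52209699] [ 36.50752528  88.96086932 155.36777564]
[[37.0, 101.0, 166.0], [41.0, 100.0, 168.0], [41.0, 104.0, 166.0], [42.0, 97.0, 169.0], [43.0, 94.0, 168.0], [44.0, 102.0, 168.0], [46.0, 93.0, 169.0], [46.0, 89.0, 168.0], [47.0, 100.0, 169.0], [47.0, 108.0, 169.0], [48.0, 94.0, 167.0], [49.0, 105.0, 169.0]]
shift mm [-352.1 -305.3  -75.1] rot 0
shift mm [-486.1 -679.1  -14.5] rot [ -0.1  -0.  -28.4]
[0.33896145 0.42626533 0.10179898] [0.62036515 0.3839635  0.05126029]
```

```bash
python3 -m inch '[0.085,-39,-34,-8,0,0,-5, 0.085,-0.060,-0.055,-0.02,0,0,-10, 0.085,-0.090,-0.080,-0.03,0,0,-15,0.085,-0.120,-0.105,-0.04,0,0,-20,0.085,-0.150,-0.130,-0.05,0,0,-25]' --help 2>&1 | tail -5; python3 -c "
from h import *
st()"
```

```text
invalid input: not JSON, or not a number
t 0.1 tcp [0.2262 0.6087 0.2444] deck [-74.3 776.  244.4] F [-0.1 -0.1 -0.3] w 0.0852
```

That call had a typo in its first row and was refused, so nothing moved. I'm retyping it carefully.

```bash
python3 -m inch '[0.085,-0.030,-0.025,-0.010,0,0,-5, 0.085,-0.060,-0.050,-0.020,0,0,-10, 0.085,-0.090,-0.075,-0.030,0,0,-15, 0.085,-0.120,-0.100,-0.040,0,0,-20, 0.085,-0.150,-0.130,-0.050,0,0,-25]' 60; python3 -c "
from h import *
st();go([.45,.2,.30],98); go(dk(.031,-.0525,.26),98)"
```

```text
clock: 0.52
eef_pos: [0.3218, 0.4353, 0.2947]
tcp_rot: [0.133, -3.138, 0.001]
contact_force: [0.6, 0.7, 0.1]
grip_width: 0.085
t 0.52 tcp [0.3218 0.4353 0.2947] deck [ -3.7 590.9 294.7] F [0.6 0.7 0.1] w 0.085
shift mm [-107.8 -245.3   -5.2] rot [-0.  -0.  -3.1]
shift mm [ -69.6 -640.6   34.9] rot [-0.  -0.  -3.1]
```

```bash
python3 -m inch '[0.085,-0.015,-0.038,0,0,0,-3, 0.085,-0.030,-0.076,0,0,0,-3, 0.085,-0.045,-0.114,0,0,0,-3, 0.085,-0.060,-0.152,0,0,0,-3, 0.085,-0.075,-0.190,0,0,0,-3]'; python3 -c "
from h import *
st();go([.45,.2,.30],98); go(dk(.031,-.0525,.26),98)"
```

```text
clock: 0.93
eef_pos: [0.4112, 0.2514, 0.2948]
tcp_rot: [0.209, -3.135, 0.0]
contact_force: [1.1, -0.3, -0.6]
grip_width: 0.0849
t 0.93 tcp [0.4112 0.2514 0.2948] deck [ 59.4 396.4 294.8] F [ 1.1 -0.3 -0.6] w 0.0849
shift mm [-31.6 -56.1  -5.2] rot [-0.  -0.  -0.4]
shift mm [  25.6 -449.1   34.8] rot [-0.  -0.  -0.4]
```

```bash
python3 -m inch '[0.085,0,-0.040,0,0,0,0, 0.085,0,-0.080,0,0,0,0, 0.085,0,-0.120,0,0,0,0, 0.085,0.005,-0.160,0,0,0,0, 0.085,0.010,-0.200,0,0,0,0]';python3 -m inch '[0.085,0,-0.040,0,0,0,0, 0.085,0,-0.080,0,0,0,0, 0.085,0.005,-0.120,0,0,0,0, 0.085,0.010,-0.160,0,0,0,0, 0.085,0.015,-0.200,0,0,0,0]'; python3 -c "
from h import *
st(); go(dk(.031,-.0525,.26),98)"
```

```text
clock: 1.35
eef_pos: [0.4271, 0.052, 0.2947]
tcp_rot: [0.209, -3.135, -0.0]
contact_force: [1.7, 0.5, 0.4]
grip_width: 0.085
clock: 1.77
eef_pos: [0.4386, -0.1481, 0.2947]
tcp_rot: [0.209, -3.134, -0.0]
contact_force: [0.9, 0.3, -0.0]
grip_width: 0.0851
t 1.77 tcp [ 0.4386 -0.1481  0.2947] deck [ 31.   -3.  294.7] F [ 0.9  0.3 -0. ] w 0.0851
shift mm [ -0.3 -49.5  34.7] rot [ 0.  -0.  -0.4]
```

```bash
python3 -m inch '[0.085,0,-0.021,0.015,0,0,0, 0.085,0,-0.042,0.030,0,0,0, 0.085,0,-0.042,0.035,0,0,0, 0.085,0,-0.042,0.035,0,0,0]'; python3 -c "
from h import *
st(); go(dk(.031,-.0455,.19),98)
for n,(a,b,c,d) in {'scene':(165,90,305,205),'top':(230,150,340,245)}.items():
    s=snap(n,n+'1.png');cv2.imwrite('pics/%s1c.png'%n,cv2.resize(s['img'][b:d,a:c,::-1],None,fx=5,fy=5,interpolation=2))
"
```

```text
clock: 2.1
eef_pos: [0.4432, -0.1883, 0.2579]
tcp_rot: [0.204, -3.131, -0.003]
contact_force: [0.4, 1.5, 0.2]
grip_width: 0.0848
t 2.1 tcp [ 0.4432 -0.1883  0.2579] deck [ 30.1 -43.5 257.9] F [0.4 1.5 0.2] w 0.0848
shift mm [-1.2 -2.1 67.9] rot [ 0.1 -0.2 -0.5]
```

View pics/scene1c.png

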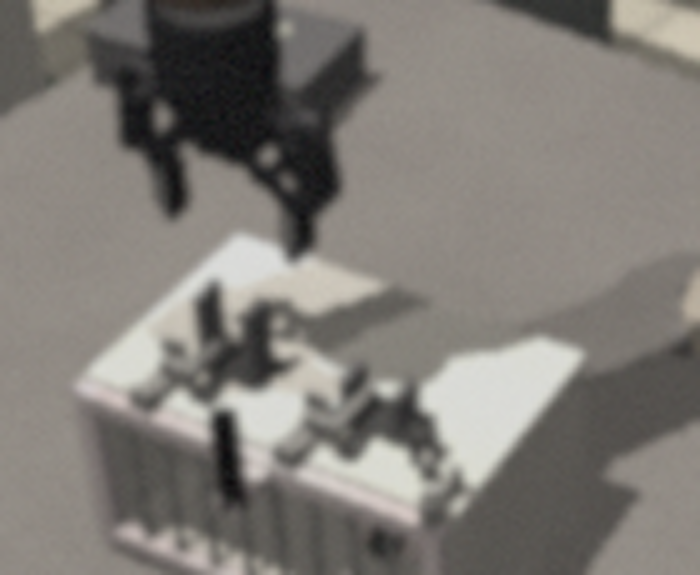

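The picture shows both fingers above and either side of the tall catch's tabs (crop 175,210 and 300,250; tabs at 208,290 and 260,320). I'm lowering now.

```bash
python3 -m inch '[0.085,-0.001,-0.001,0.020,0,0,0, 0.085,-0.001,-0.002,0.040,0,0,0, 0.085,-0.001,-0.002,0.050,0,0,0, 0.085,-0.001,-0.002,0.060,0,0,0, 0.085,-0.001,-0.002,0.060,0,0,0]'; python3 -m inch '[0.085,0,0,0.008,0,0,0, 0.085,0,0,0.008,0,0,0, 0.085,0,0,0.008,0,0,0]'; python3 -c "
from h import *
st(); go(dk(.031,-.0455,.19),98)"
```

```text
clock: 2.62
eef_pos: [0.4453, -0.1884, 0.1986]
tcp_rot: [0.211, -3.132, -0.002]
contact_force: [-0.2, 0.1, 0.3]
grip_width: 0.0849
clock: 2.87
eef_pos: [0.4462, -0.1896, 0.1921]
tcp_rot: [-0.209, 3.134, -0.0]
contact_force: [0.8, 1.1, 0.4]
grip_width: 0.0852
t 2.87 tcp [ 0.4462 -0.1896  0.1921] deck [ 32.8 -45.2 192.1] F [0.8 1.1 0.4] w 0.0852
shift mm [ 1.8 -0.3  2.1] rot [-0.   0.  -0.4]
```

```bash
python3 -m inch '[0.065,0,0,0.002,0,0,0, 0.058,0,0,0.002,0,0,0,0.055,0,0,0.002,0,0,0,0.055,0,0,0.002,0,0,0,0.055,0,0,0.002,0,0,0]' 20; python3 -m inch '[0.050,0,0,0,0,0,0, 0.046,0,0,0,0,0,0,0.042,0,0,0,0,0,0,0.042,0,0,0,0,0,0,0.042,0,0,0,0,0,0]'; python3 -c "
from h import *
st()"
```

```text
clock: 3.28
eef_pos: [0.4464, -0.1907, 0.1904]
tcp_rot: [-0.207, 3.134, -0.002]
contact_force: [0.3, -2.5, 2.5]
grip_width: 0.055
clock: 3.7
eef_pos: [0.4464, -0.1899, 0.19]
tcp_rot: [-0.209, 3.134, -0.001]
contact_force: [0.2, -4.0, 2.2]
grip_width: 0.0425
t 3.7 tcp [ 0.4464 -0.1899  0.19  ] deck [ 32.9 -45.4 190. ] F [ 0.2 -4.   2.2] w 0.0425
```

```bash
python3 -m inch '[0.036,0,0,0,0,0,0, 0.034,0,0,0,0,0,0,0.032,0,0,0,0,0,0,0.030,0,0,0,0,0,0,0.028,0,0,0,0,0,0]' 30;python3 -c "
from h import *
st()"; python3 -m inch '[0.028,0,0,0,0,0,0, 0.028,0,0,0,0,0,0,0.028,0,0,0,0,0,0,0.028,0,0,0,0,0,0]'; python3 -c "
from h import *
st()"
```

```text
clock: 4.12
eef_pos: [0.4463, -0.1904, 0.1902]
tcp_rot: [-0.21, 3.134, -0.002]
contact_force: [-0.1, -5.0, 5.5]
grip_width: 0.0308
t 4.12 tcp [ 0.4463 -0.1904  0.1902] deck [ 32.8 -45.9 190.2] F [-0.1 -5.   5.5] w 0.0308
clock: 4.45
eef_pos: [0.4463, -0.1904, 0.1902]
tcp_rot: [-0.21, 3.134, -0.002]
contact_force: [0.1, -5.8, 5.1]
grip_width: 0.0308
t 4.45 tcp [ 0.4463 -0.1904  0.1902] deck [ 32.8 -45.9 190.2] F [ 0.1 -5.8  5.1] w 0.0308
```

```bash
python3 -m inch '[0.050,0,0,0,0,0,0, 0.065,0,0,0,0,0,0,0.075,0,0,0,0,0,0,0.075,0,0,0,0,0,0,0.075,0,0,-0.02,0,0,0]';  python3 -m inch '[0.075,0,0,-0.03,0,0,0, 0.075,0,0,-0.05,0,0,0,0.075,0,0,-0.05,0,0,0]'; python3 -m inch '[0.075,0.003,0.035,0,0,0,0, 0.075,0.004,0.070,0,0,0,0,0.075,0.006,0.110,0,0,0,0,0.075,0.006,0.110,0,0,0,0,0.075,0.006,0.110,0,0,0,0]'; python3 -c "
from h import *
st(); go(dk(.028,.0645,.178),98)
for n,(a,b,c,d) in {'scene':(165,90,305,205),'top':(230,150,340,245)}.items():
    s=snap(n,n+'2.png');cv2.imwrite('pics/%s2c.png'%n,cv2.resize(s['img'][b:d,a:c,::-1],None,fx=5,fy=5,interpolation=2))
from pc import cloud
p=cloud('scene')
for nm,lo,ys in [('tall',.192,(-.1,-.01)),('low',.174,(.03,.09))]:
    q=p[(p[:,2]>lo)&(p[:,2]<.209)&(p[:,1]>ys[0])&(p[:,1]<ys[1])&(p[:,0]<.05)&(p[:,0]>.015)];print(nm,np.sort(q[:,1]*1000).round().astype(int))
"
```

```text
clock: 4.87
eef_pos: [0.4432, -0.1879, 0.2065]
tcp_rot: [0.209, -3.127, -0.006]
contact_force: [-0.5, 0.9, 0.2]
grip_width: 0.0749
clock: 5.12
eef_pos: [0.4484, -0.1901, 0.2637]
tcp_rot: [-0.209, 3.129, -0.003]
contact_force: [0.9, -0.7, -0.1]
grip_width: 0.0748
clock: 5.53
eef_pos: [0.4247, -0.0789, 0.2592]
tcp_rot: [0.217, -3.133, -0.001]
contact_force: [0.3, -0.3, -0.1]
grip_width: 0.0749
t 5.53 tcp [ 0.4247 -0.0789  0.2592] deck [ 26.9  67.5 259.2] F [ 0.3 -0.3 -0.1] w 0.0749
shift mm [-1.2 -3.1 81.2] rot [ 0.1 -0.1 -0.1]
tall [-63 -60 -59 -59 -58 -57 -57 -57 -57 -57 -56 -56 -56 -55 -54 -54 -54 -54
 -54 -54 -53 -53 -53 -53 -52 -52 -52 -52 -38 -38 -37 -36 -34 -34 -33 -32
 -32 -32 -32 -31 -31 -30 -30 -30 -30 -30 -30 -30 -30 -29 -29 -29 -29 -29]
low [34 35 36 37 37 37 38 39 40 40 40 41 41 42 42 43 43 43 43 44 44 73 73 74
 75 75 76 76 77 78 78 78 79 79 79 79 79 79 80 80 81]
```

View pics/scene2c.png

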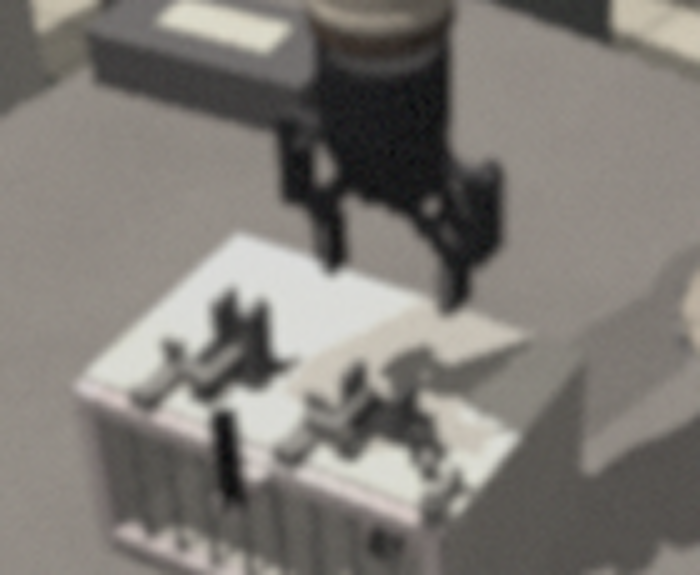

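The tall tabs now stand close together (crop 228,300 and 258,315), with centres about 24 mm apart, so that catch is fully squeezed. The low catch is still wide open (355,380 and 410,395).

```bash
python3 -m inch '[0.072,0,-0.002,0.030,0,0,0, 0.070,0,-0.003,0.050,0,0,0, 0.070,0,-0.003,0.070,0,0,0, 0.070,0,-0.003,0.074,0,0,0, 0.070,0,-0.003,0.074,0,0,0]'; python3 -c "
from h import *
st(); go(dk(.026,.0645,.178),98)"
```

```text
clock: 6.05
eef_pos: [0.4246, -0.0853, 0.1844]
tcp_rot: [0.205, -3.131, -0.001]
contact_force: [-0.3, 0.6, 0.0]
grip_width: 0.0699
t 6.05 tcp [ 0.4246 -0.0853  0.1844] deck [ 25.9  61.1 184.4] F [-0.3  0.6  0. ] w 0.0699
shift mm [-0.1  3.4  6.4] rot [ 0.1 -0.2 -0.5]
```

```bash
python3 -m inch '[0.070,0,0.001,0.004,0,0,0, 0.070,0,0.002,0.006,0,0,0, 0.070,0,0.002,0.006,0,0,0, 0.070,0,0.002,0.006,0,0,0]' 20; python3 -c "
from h import *
st(); go(dk(.026,.0645,.178),98)"
```

```text
clock: 6.38
eef_pos: [0.4262, -0.0825, 0.1805]
tcp_rot: [-0.209, 3.133, -0.0]
contact_force: [0.9, 0.3, 0.7]
grip_width: 0.0702
t 6.38 tcp [ 0.4262 -0.0825  0.1805] deck [ 27.8  63.7 180.5] F [0.9 0.3 0.7] w 0.0702
shift mm [1.9 0.8 2.5] rot [-0.   0.1 -0.4]
```

```bash
python3 -m inch '[0.060,0.001,0.001,0.002,0,0,0, 0.052,0.001,0.001,0.002,0,0,0, 0.048,0.001,0.001,0.002,0,0,0, 0.044,0.001,0.001,0.002,0,0,0,0.042,0.001,0.001,0.002,0,0,0]' 20; python3 -c "
from h import *
st()"; python3 -m inch '[0.036,0,0,0,0,0,0, 0.034,0,0,0,0,0,0,0.032,0,0,0,0,0,0,0.030,0,0,0,0,0,0,0.028,0,0,0,0,0,0]' 30; python3 -m inch '[0.028,0,0,0,0,0,0, 0.028,0,0,0,0,0,0,0.028,0,0,0,0,0,0,0.028,0,0,0,0,0,0]'; python3 -c "
from h import *
st()"
```

```text
clock: 6.8
eef_pos: [0.4251, -0.0823, 0.1783]
tcp_rot: [-0.208, 3.133, -0.001]
contact_force: [1.5, -4.1, 2.8]
grip_width: 0.0419
t 6.8 tcp [ 0.4251 -0.0823  0.1783] deck [ 26.8  64.1 178.3] F [ 1.5 -4.1  2.8] w 0.0419
clock: 7.22
eef_pos: [0.4249, -0.0825, 0.1783]
tcp_rot: [-0.209, 3.134, -0.002]
contact_force: [0.4, -5.3, 6.6]
grip_width: 0.0307
clock: 7.55
eef_pos: [0.4249, -0.0824, 0.1784]
tcp_rot: [-0.209, 3.134, -0.002]
contact_force: [-0.3, -5.1, 6.8]
grip_width: 0.0311
t 7.55 tcp [ 0.4249 -0.0824  0.1784] deck [ 26.6  63.9 178.4] F [-0.3 -5.1  6.8] w 0.0311
```

```bash
python3 -m inch '[0.045,0,0,0,0,0,0, 0.055,0,0,0,0,0,0,0.065,0,0,0,0,0,0,0.065,0,0,0,0,0,0,0.065,0,0,-0.03,0,0,0]';  python3 -m inch '[0.065,0,0,-0.035,0,0,0, 0.065,0,0,-0.068,0,0,0,0.065,0,0,-0.068,0,0,0]'; python3 -c "
from h import *
st(); go(dk(.134,.0145,.275),98)
for n,(a,b,c,d) in {'scene':(165,90,305,205),'top':(230,150,340,245)}.items():
    s=snap(n,n+'3.png');cv2.imwrite('pics/%s3c.png'%n,cv2.resize(s['img'][b:d,a:c,::-1],None,fx=5,fy=5,interpolation=2))
from pc import cloud
p=cloud('scene')
for nm,lo,ys in [('tall',.192,(-.1,-.01)),('low',.174,(.03,.09))]:
    q=p[(p[:,2]>lo)&(p[:,2]<.209)&(p[:,1]>ys[0])&(p[:,1]<ys[1])&(p[:,0]<.05)&(p[:,0]>.015)];print(nm,np.sort(q[:,1]*1000).round().astype(int))
"
```

```text
clock: 7.97
eef_pos: [0.4204, -0.0804, 0.2036]
tcp_rot: [0.209, -3.124, -0.004]
contact_force: [-0.1, -0.0, -0.5]
grip_width: 0.0646
clock: 8.22
eef_pos: [0.4281, -0.0815, 0.2816]
tcp_rot: [-0.209, 3.125, -0.002]
contact_force: [1.0, -0.3, 0.7]
grip_width: 0.0646
t 8.22 tcp [ 0.4281 -0.0815  0.2816] deck [ 29.9  64.4 281.6] F [ 1.  -0.3  0.7] w 0.0646
shift mm [-104.3  -49.3    7.7] rot [-0.1  0.6 -0.4]
tall [-61 -60 -60 -60 -59 -59 -58 -58 -56 -56 -56 -56 -55 -55 -55 -54 -54 -54
 -54 -53 -53 -53 -53 -53 -52 -52 -52 -51 -36 -36 -36 -35 -34 -34 -34 -33
 -33 -33 -33 -32 -32 -31 -30 -30 -30 -30 -30 -30 -29 -29 -29 -29 -28 -28]
low [49 52 52 52 52 52 54 54 54 54 54 55 55 55 55 55 56 57 57 57 57 73 75 75
 75 75 75 76 77 78 79 79 79 79 80 80 80 80 81 81 81 81]
```

View pics/scene3c.png

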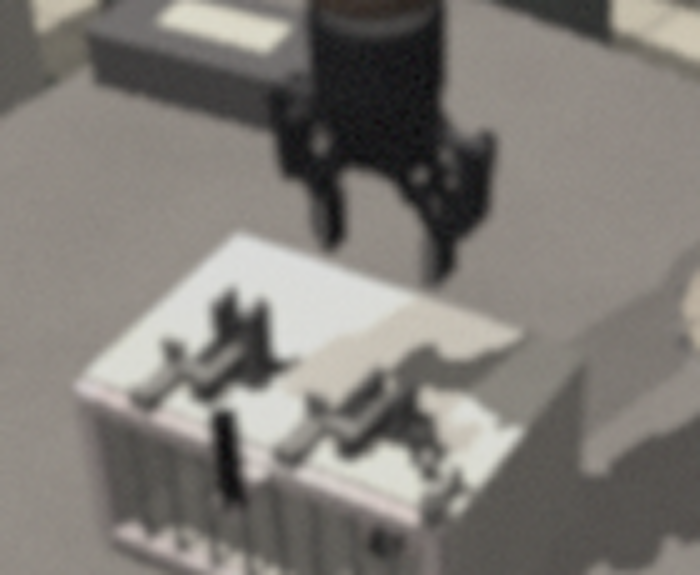

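Both catches now show closed-up tabs (crop 228–258,300 and 375–410,385), and the gate is still shut. Next is the handle at crop 228,455.

```bash
python3 -m inch '[0.065,-0.030,-0.014,0.003,0,0,0, 0.065,-0.060,-0.028,0.003,0,0,0,0.065,-0.090,-0.042,0.003,0,0,0,0.065,-0.105,-0.050,0.003,0,0,0,0.065,-0.105,-0.050,0.003,0,0,0]';  python3 -m inch '[0.065,0,0,0,0,0,0, 0.065,0,0,0,0,0,0]'; python3 -c "
from h import *
st(); go(dk(.134,.0145,.205),98)"
```

```text
clock: 8.73
eef_pos: [0.5371, -0.118, 0.2704]
tcp_rot: [0.208, -3.133, -0.001]
contact_force: [-0.6, 0.2, -0.5]
grip_width: 0.0654
clock: 8.9
eef_pos: [0.5336, -0.1166, 0.2711]
tcp_rot: [0.209, -3.131, -0.002]
contact_force: [-0.6, -0.5, 0.1]
grip_width: 0.0652
t 8.9 tcp [ 0.5336 -0.1166  0.2711] deck [129.5  15.  271.1] F [-0.6 -0.5  0.1] w 0.0652
shift mm [-4.7 -0.6 66.1] rot [ 0.1 -0.2 -0.4]
```

```bash
python3 -m inch '[0.065,-0.003,0,0.020,0,0,0, 0.065,-0.004,0,0.040,0,0,0,0.065,-0.004,0,0.060,0,0,0,0.065,-0.004,0,0.067,0,0,0,0.065,-0.004,0,0.067,0,0,0]';  python3 -m inch '[0.050,0,0,0,0,0,0, 0.040,0,0,0,0,0,0, 0.030,0,0,0,0,0,0, 0.022,0,0,0,0,0,0,0.014,0,0,0,0,0,0]' 40; python3 -c "
from h import *
st()"; python3 -m inch '[0.010,0,0,0,0,0,0, 0.010,0,0,0,0,0,0, 0.010,0,0,0,0,0,0]' 60; python3 -c "
from h import *
st()"
```

```text
clock: 9.32
eef_pos: [0.5366, -0.116, 0.2038]
tcp_rot: [0.209, -3.13, -0.002]
contact_force: [-0.1, 0.6, 0.4]
grip_width: 0.065
clock: 9.73
eef_pos: [0.5401, -0.1181, 0.2072]
tcp_rot: [-0.208, 3.132, -0.003]
contact_force: [-0.1, -3.5, 4.3]
grip_width: 0.0163
t 9.73 tcp [ 0.5401 -0.1181  0.2072] deck [135.7  12.6 207.2] F [-0.1 -3.5  4.3] w 0.0163
clock: 9.98
eef_pos: [0.5401, -0.1182, 0.2073]
tcp_rot: [-0.207, 3.132, -0.003]
contact_force: [-0.7, -4.4, 5.8]
grip_width: 0.0159
t 9.98 tcp [ 0.5401 -0.1182  0.2073] deck [135.7  12.6 207.3] F [-0.7 -4.4  5.8] w 0.0159
```

```bash
cat >> h.py <<'E'
def gate():
    d=todeck(r.get_state()['eef_pos'])[:2]-np.array([.0975,.134]);rad=np.hypot(*d)
    a=np.arctan2(d[1],d[0])-np.arctan2(-.1204,.037);s=r.get_state()
    Rm=R.from_rotvec(s['tcp_rot']).as_matrix()
    print('gate deg %.1f rad %.1fmm yaw %.1f'%(np.degrees(a),rad*1000,np.degrees(np.arctan2(Rm[1,1],Rm[0,1]))),'F tool',(Rm.T@s['contact_force']).round(1),'q',s['joint_pos'].round(2))
E
python3 -c "
from h import *
gate()"; python3 -m inch '[0.010,-0.0083,0.0029,0,0,0,-4, 0.010,-0.0164,0.0063,0,0,0,-8, 0.010,-0.0242,0.0103,0,0,0,-12, 0.010,-0.0318,0.0149,0,0,0,-16, 0.010,-0.039,0.0199,0,0,0,-20]' 80; python3 -c "
from h import *
gate();st()"
```

```text
gate deg 0.4 rad 127.3mm yaw 97.6 F tool [ 1.2 -4.3 -5.8] q [ 0.18  0.34 -0.01  1.85  0.01  0.95  1.86]
clock: 10.4
eef_pos: [0.5755, -0.0916, 0.2074]
tcp_rot: [-0.754, 3.049, -0.0]
contact_force: [-4.9, 0.5, 10.4]
grip_width: 0.0154
gate deg 20.5 rad 126.2mm yaw 117.8 F tool [  4.1   2.7 -10.4] q [ 0.18  0.39 -0.09  1.77  0.04  0.98  2.13]
t 10.4 tcp [ 0.5755 -0.0916  0.2074] deck [174.4  33.9 207.4] F [-4.9  0.5 10.4] w 0.0154
```

```bash
cat >> h.py <<'E'
def arc(step,n=5):
    s=r.get_state();Rm=R.from_rotvec(s['tcp_rot']).as_matrix();h=dk(.0975,.134,s['eef_pos'][2]);v=s['eef_pos']-h
    v*=.1265/np.hypot(*v[:2])
    for i in range(1,n+1):
        w=h+R.from_rotvec([0,0,np.radians(step*i)]).apply(v);print(((Rm.T@(w-s['eef_pos']))*1000).round(1))
E
python3 -c "
from h import *
arc(4)"
```

```text
[-8.4  2.7  0. ]
[-16.5   6.3   0. ]
[-24.3  10.4   0. ]
[-31.8  15.    0. ]
[-39.   20.2   0. ]
```

```bash
python3 -m inch '[0.010,-0.0083,0.0029,-0.001,0,0,-2, 0.010,-0.0164,0.0063,-0.001,0,0,-4, 0.010,-0.0242,0.0103,-0.001,0,0,-6, 0.010,-0.0318,0.0149,-0.001,0,0,-8, 0.010,-0.039,0.0199,-0.001,0,0,-10]' 80; python3 -c "
from h import *
gate();st();arc(4)"
```

```text
clock: 10.82
eef_pos: [0.5978, -0.0603, 0.2074]
tcp_rot: [1.01, -2.968, 0.004]
contact_force: [-9.5, -7.0, 14.8]
grip_width: 0.0154
gate deg 38.0 rad 126.0mm yaw 127.6 F tool [ 11.9   0.2 -14.7] q [ 0.15  0.43 -0.13  1.72  0.07  1.01  2.22]
t 10.82 tcp [ 0.5978 -0.0603  0.2074] deck [200.9  61.9 207.4] F [-9.5 -7.  14.8] w 0.0154
[-8.   3.7 -0.1]
[-15.6   8.3  -0.1]
[-22.7  13.4  -0.2]
[-29.6  19.   -0.2]
[-36.   25.1  -0.3]
```

```bash
python3 -m inch '[0.010,-0.0077,0.0043,-0.002,0,0,-2, 0.010,-0.0151,0.0091,-0.003,0,0,-4, 0.010,-0.0221,0.0144,-0.003,0,0,-6, 0.010,-0.0287,0.0201,-0.003,0,0,-8, 0.010,-0.0349,0.0264,-0.003,0,0,-10]' 80; python3 -c "
from h import *
gate();st();arc(4)"
```

```text
clock: 11.23
eef_pos: [0.611, -0.0176, 0.2078]
tcp_rot: [1.265, -2.87, 0.004]
contact_force: [0.1, -12.3, -4.6]
grip_width: 0.0148
gate deg 58.4 rad 126.4mm yaw 137.6 F tool [ 9.  -8.4  4.7] q [ 0.12  0.44 -0.18  1.69  0.09  1.02  2.31]
t 11.23 tcp [ 0.611  -0.0176  0.2078] deck [219.9 102.3 207.8] F [  0.1 -12.3  -4.6] w 0.0148
[-7.   5.4 -0. ]
[-13.6  11.3  -0.1]
[-19.7  17.6  -0.1]
[-25.4  24.3  -0.1]
[-30.6  31.5  -0.2]
```

```bash
python3 -m inch '[0.010,-0.0068,0.0055,0,0,0,-1, 0.010,-0.0133,0.0115,0.001,0,0,-2, 0.010,-0.0192,0.018,0.001,0,0,-3, 0.010,-0.0248,0.0248,0.001,0,0,-4, 0.010,-0.0298,0.032,0.001,0,0,-5]' 80; python3 -c "
from h import *
gate();st();arc(4)"
```

```text
clock: 11.65
eef_pos: [0.6101, 0.0263, 0.2079]
tcp_rot: [-1.391, 2.816, -0.007]
contact_force: [7.4, -10.7, -7.6]
grip_width: 0.0147
gate deg 78.3 rad 128.1mm yaw 142.6 F tool [  3.9 -12.3   7.7] q [ 0.07  0.44 -0.21  1.7   0.11  1.01  2.31]
t 11.65 tcp [0.6101 0.0263 0.2079] deck [225.1 145.9 207.9] F [  7.4 -10.7  -7.6] w 0.0147
[-4.1  8.  -0. ]
[-8.9 15.4 -0.1]
[-13.2  23.1  -0.1]
[-17.   31.1  -0.2]
[-20.2  39.4  -0.2]
```

```bash
python3 -m inch '[0.010,-0.004,0.007,0.001,0,0,0, 0.010,-0.007,0.0115,0.001,0,0,0, 0.010,-0.009,0.016,0.001,0,0,0, 0.010,-0.009,0.016,0.001,0,0,0, 0.010,-0.009,0.016,0.001,0,0,0]' 80; python3 -m inch '[0.010,0,0,0,0,0,0, 0.010,0,0,0,0,0,0, 0.010,0,0,0,0,0,0]'; python3 -c "
from h import *
gate();st()
for n,(a,b,c,d) in {'scene':(145,80,305,235),'top':(230,130,350,245)}.items():
    s=snap(n,n+'4.png');cv2.imwrite('pics/%s4c.png'%n,cv2.resize(s['img'][b:d,a:c,::-1],None,fx=4,fy=4,interpolation=2))
from pc import cloud
p=cloud('scene')
for nm,lo,ys in [('tall',.192,(-.1,-.01)),('low',.174,(.03,.09))]:
    q=p[(p[:,2]>lo)&(p[:,2]<.209)&(p[:,1]>ys[0])&(p[:,1]<ys[1])&(p[:,0]<.05)&(p[:,0]>.015)];print(nm,np.sort(q[:,1]*1000).round().astype(int))
"
```

```text
clock: 12.07
eef_pos: [0.6058, 0.0443, 0.2082]
tcp_rot: [-1.389, 2.81, -0.009]
contact_force: [15.6, -5.8, -9.1]
grip_width: 0.0144
clock: 12.32
eef_pos: [0.6059, 0.0439, 0.2082]
tcp_rot: [-1.388, 2.81, -0.009]
contact_force: [16.3, -5.8, -8.5]
grip_width: 0.0142
gate deg 86.3 rad 129.4mm yaw 142.6 F tool [ -5.3 -16.4   8.7] q [ 0.05  0.43 -0.21  1.71  0.11  1.    2.28]
t 12.32 tcp [0.6059 0.0439 0.2082] deck [223.4 163.9 208.2] F [16.3 -5.8 -8.5] w 0.0142
tall [-60 -60 -59 -59 -59 -58 -57 -57 -56 -56 -56 -55 -55 -55 -55 -54 -54 -54
 -54 -54 -54 -54 -54 -54 -53 -53 -52 -51 -37 -36 -36 -36 -33 -33 -33 -33
 -32 -32 -31 -31 -31 -31 -29 -29 -29 -28]
low []
```

View pics/scene4c.png

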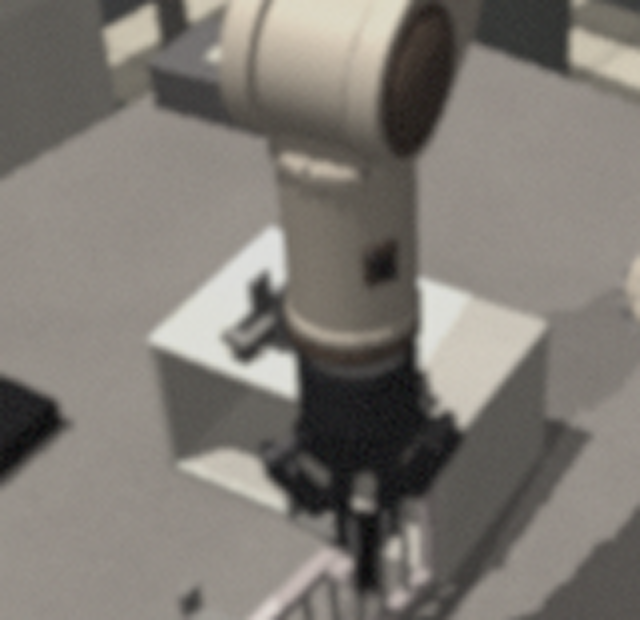

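View pics/top4c.png

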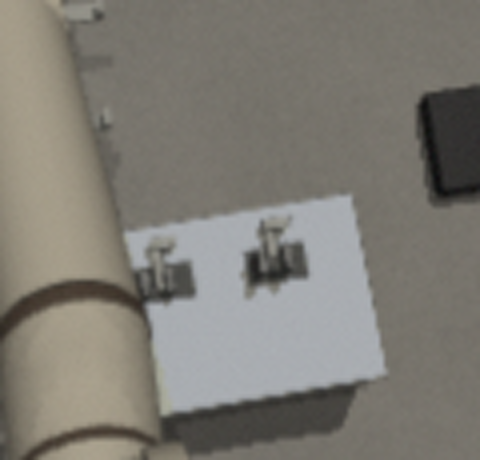

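The gate stands out at about 86°, with the fingers on the post (crop 365,540). The cabinet is open and the tall tabs are still closed up. I'll ease off the radial preload a little, then check that the hold is steady.

```bash
python3 -m inch '[0.010,-0.001,-0.001,0.001,0,0,0, 0.010,-0.002,-0.002,0.001,0,0,0, 0.010,-0.002,-0.002,0.001,0,0,0, 0.010,-0.002,-0.002,0.001,0,0,0, 0.010,-0.002,-0.002,0.001,0,0,0]'; python3 -c "
from h import *
gate();st()";python3 -m inch '[0.010,0,0,0,0,0,0, 0.010,0,0,0,0,0,0, 0.010,0,0,0,0,0,0,0.010,0,0,0,0,0,0, 0.010,0,0,0,0,0,0]';python3 -m inch '[0.010,0,0,0,0,0,0, 0.010,0,0,0,0,0,0, 0.010,0,0,0,0,0,0,0.010,0,0,0,0,0,0, 0.010,0,0,0,0,0,0]'; python3 -c "
from h import *
gate();st()
from pc import cloud
for n in ['top','scene']:
  s=snap(n,n+'5.png');p=cloud(n)
  for nm,lo,ys in [('tall',.192,(-.1,-.01)),('low',.174,(.03,.09))]:
    q=p[(p[:,2]>lo)&(p[:,2]<.209)&(p[:,1]>ys[0])&(p[:,1]<ys[1])&(p[:,0]<.05)&(p[:,0]>.015)];print(nm,np.sort(q[:,1]*1000).round().astype(int))
  q=p[(p[:,2]>.13)&(p[:,2]<.16)&(p[:,0]>.12)&(p[:,0]<.4)&(p[:,1]<.25)&(p[:,1]>-.1)]*1000
  print('gate rail',len(q),q[np.argsort(q[:,0])][::8].round().tolist())
"
```

```text
clock: 12.83
eef_pos: [0.6066, 0.0427, 0.208]
tcp_rot: [-1.388, 2.816, -0.009]
contact_force: [5.9, -9.3, 2.7]
grip_width: 0.0141
gate deg 85.7 rad 129.6mm yaw 142.5 F tool [  3.8 -10.3  -2.6] q [ 0.05  0.44 -0.21  1.71  0.11  1.01  2.28]
t 12.83 tcp [0.6066 0.0427 0.208 ] deck [223.8 162.7 208. ] F [ 5.9 -9.3  2.7] w 0.0141
clock: 13.25
eef_pos: [0.6065, 0.0427, 0.208]
tcp_rot: [-1.388, 2.816, -0.009]
contact_force: [5.3, -8.7, 1.7]
grip_width: 0.0144
clock: 13.67
eef_pos: [0.6065, 0.0427, 0.208]
tcp_rot: [-1.388, 2.816, -0.009]
contact_force: [6.0, -9.1, 2.0]
grip_width: 0.0144
gate deg 85.7 rad 129.5mm yaw 142.5 F tool [  3.6 -10.3  -1.9] q [ 0.05  0.44 -0.21  1.71  0.11  1.01  2.28]
t 13.67 tcp [0.6065 0.0427 0.208 ] deck [223.8 162.7 208. ] F [ 6.  -9.1  2. ] w 0.0144
tall [-63 -62 -61 -61 -60 -60 -59 -58 -57 -56 -56 -56 -56 -55 -55 -55 -54 -38
 -37 -37 -37 -36 -36 -35 -34 -34 -33 -33 -33 -32 -31 -31 -31 -30]
low [48 49 49 50 50 51 52 52 53 53 54 55 55 59 72 73 73 74 75 75 76 77 77 78
 78 79 79]
gate rail 42 [[187.0, 82.0, 155.0], [197.0, 93.0, 156.0], [300.0, 104.0, 158.0], [30
[... 1143 characters left out ...]
.0, 118.0, 137.0], [294.0, 112.0, 146.0], [298.0, 79.0, 155.0], [299.0, 83.0, 155.0], [301.0, 91.0, 153.0], [302.0, 114.0, 148.0], [304.0, 112.0, 144.0], [306.0, 82.0, 157.0], [308.0, 117.0, 134.0], [309.0, 97.0, 157.0], [310.0, 78.0, 155.0], [311.0, 79.0, 153.0], [313.0, 86.0, 154.0], [314.0, 101.0, 157.0], [315.0, 110.0, 147.0], [317.0, 103.0, 156.0], [318.0, 115.0, 144.0], [322.0, 105.0, 147.0], [326.0, 111.0, 146.0], [328.0, 107.0, 146.0], [333.0, 107.0, 147.0], [335.0, 106.0, 149.0], [339.0, 115.0, 151.0], [342.0, 100.0, 145.0], [346.0, 113.0, 145.0], [350.0, 104.0, 148.0], [353.0, 103.0, 146.0], [356.0, 111.0, 147.0], [359.0, 107.0, 147.0], [361.0, 109.0, 130.0], [362.0, 109.0, 144.0]]
```

View pics/scene5.png

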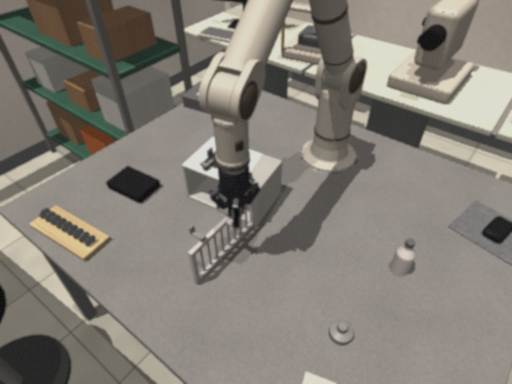

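```bash
python3 -c "
from h import *
st(); r.finish_job()"
```

```text
t 13.77 tcp [0.6065 0.0427 0.208 ] deck [223.8 162.6 208. ] F [ 6.8 -9.7  2.2] w 0.0144
the job is handed in; nothing more can be done
```

I squeezed the tall catch fully, then the low one, and swung the gate out past its click stop to about 85°. I handed the job in at 13.8 s, still gripping the handle post. No verdict was reported.

- **Gate:** The arm pose puts it at about 85.7°, and the gate rail in the camera depth data at about 84°. Both are above the 72° needed. The pose held steady over the last second, with about 11 N on the tool.
- **Catches:** After the squeezes, both pairs of tabs measured about 24 mm between centres, which is fully squeezed. In the last check the tall pair was confirmed by both cameras. The arm hid the low pair from the scene camera, so only the top camera confirmed it.
- **Bystanders:** The spray bottle, lens case and weight look unmoved in the last scene picture. The instrument inside the cabinet could not be seen, but nothing went near it.
- **Disagreements and slips:**
  - The tool ended about 3 mm outside the nominal 126 mm handle circle.
  - The grip reads 14.4 mm on the 18 mm post. It also read about 1 mm low on the 32 mm tabs.
  - One early move command had a typo and was refused; the arm did not move.

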